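Straighten the spice canisters by the hearth

ROBOT

A 6-joint arm with a two-finger parallel gripper is mounted at the origin on the work surface. World frame = base frame: x ahead of the robot, y to its left, z up, the work surface at z = 0. Lengths are in mm, angles in rad, forces in N, time in s.
With the tool pointing down it reaches from about 350 to 975 mm from the base axis. Payload 7.1 kg.
Tool frame: the origin (TCP) lies at the very end of the fingers, on their centre line; the grasp point (between the pads) lies 19 mm behind it (ctrl.pinch_z is the z of the grasp point in the tool frame, in mm); z points along the fingers, y is the direction in which the jaws open and shut (so a half turn about z gives the same grasp; the last joint's range is limited). The gripper opens to 88 mm and grips with 3 to 60 N. Pads are 20 mm wide; open, the fingers measure 115 mm over their backs; the gripper's body (75 mm by 178 mm) begins 61 mm behind the grasp point.
Start: joints at [1.26, 0.423, 1.63, -0, 1.089, -0.019], TCP at [179.766, 598.572, 222.675] pointing down, gripper open.
Joint ranges: [-3, 3], [-0.9, 2.11], [0.09, 2.58], [-1.31, 4.45], [0.11, 2.69], [-2.54, 2.54]. Speed limits (rad/s): [2.39, 2.39, 3.01, 3.14, 3.14, 3.14].

INTERFACE

Orientations are given as a rotation vector (axis times angle).
In Python, from workcell import get_obs, optics, ctrl gives the robot as it stands.
- The arm moves only by the shell command python3 -m jog 'ROWS'. ROWS is a JSON object of lists of equal length, an entry for each row: "delta_rot": the turn, a rotation vector about the tool's x, y, z in rad, a list of three; "translation": the shift along the tool's x, y, z in mm, a list of three; "hand": the opening, from -1 (shut) to 1 (fully open). In form: {"delta_rot": [[rx, ry, rz], ...], "translation": [[x, y, z], ...], "hand": [hand, ...]}. A call has 1 to 5 rows; each row is the pose to reach, as a shift and turn from the pose commanded when the call began, along the tool's axes at that moment; what a row does not reach only later rows make up. A row lasts 1/10 s, in which the tool goes at most 50 mm and 8.59 degrees, less where a joint would pass 70% of its speed; a pose out of reach is approached as far as the arm can. A call with a gripper value outside its range is refused whole. The fingers move at their own pace and stop on an object; the grip force is fixed at half the most. Time passes only in rows, so rows that repeat a pose let the fingers close. It gives the time, the measured TCP pose, the force and the opening at its end, in the units of the state.
- get_obs(): the state, without advancing time (a new reading comes with each control period).
- optics.get_image(name): name is "scene" or "top"; returns the picture (480x640x3 uint8, red, green, blue); there is no depth.
- optics.calibration(name): a dict with "intrinsics" (3x3 intrinsics, pixels), "cam_to_world" (4x4, takes a point from camera to world coordinates). Camera axes: x right, y up, looking along -z (the intrinsics and any distortion apply to the point x, -y, -z); pixel columns grow to the right and rows downward; lengths in mm; the calibration is good to about 2 mm. A picture is of the moment at which its call begins. calibration takes no time and is no camera call.
- ctrl.close_job(): hands the job in, once; it reports no verdict.
The state is a dict: "t": time; "qpos": joint angles; "qvel": joint speeds; "joint_torque": joint torques, N m; "ee_pos": TCP position; "orientation": TCP orientation; "ft_force": force on the tool from outside, world axes, zero at the start; "moment": the same for the moment, N m; "width": finger opening in mm.
Only numpy, scipy, OpenCV 4.12 (cv2) and the standard library are available. Lean on these libraries where they do the work, as an engineer would, in place of code of your own. Each camera call takes 0.05 s, during which the arm holds its last target. There are 200 camera calls.

TASK

Pick up the wooden ruler by its grip rail and, with its long edge, push the three steel canisters away from you into one straight row standing along the middle of the dark stone band, moving them with the ruler only and not with the gripper. Then draw the ruler back so that it no longer touches them and leave it lying flat on the counter. Leave the pot holder disc where it is.

Things in the scene. Friction and masses are not known exactly. Their poses are not given: they have to be found in the camera images.
- ruler: wooden ruler, a flat board 300 mm long (its x axis), 60 mm wide (y), 10 mm thick, about 0.22 kg, lying loose on the counter to the left or right of the row. Along the middle of its top runs a raised wooden grip rail 100 mm long (x), 20 mm wide (y), whose top is 46 mm above the ruler's underside. Both long edges are straight, 30 mm from its centre line. Origin: centre of its underside, z up.
- canister1: stainless steel canister, upright cylinder 48 mm in diameter and 60 mm tall, about 0.18 kg, flip-top lid latched closed; one of three alike, loose, standing in a ragged row on the robot's side of the dark band, centres about 55 to 95 mm apart along the band. Origin: centre of its underside, z up; its yaw does not matter.
- canister2: stainless steel canister, upright cylinder 48 mm in diameter and 60 mm tall, about 0.18 kg, flip-top lid latched closed; one of three alike, loose, standing in a ragged row on the robot's side of the dark band, centres about 55 to 95 mm apart along the band. Origin: centre of its underside, z up; its yaw does not matter.
- canister3: stainless steel canister, upright cylinder 48 mm in diameter and 60 mm tall, about 0.18 kg, flip-top lid latched closed; one of three alike, loose, standing in a ragged row on the robot's side of the dark band, centres about 55 to 95 mm apart along the band. Origin: centre of its underside, z up; its yaw does not matter.
- band: dark slate band inlaid flush in the stone counter (no step, things slide over it), 360 mm long (its y axis, roughly across the robot's view) and 76 mm wide (x axis, pointing away from the robot). Fixed. Origin: its centre, at counter height.
- potholder: bystander: flat hard silicone pot holder disc, 160 mm in diameter, 8 mm thick, on the other side of the row from the ruler. Origin: centre of its underside. (Other bystanders, not needed: a speckled blue enamel cup 80 mm tall and, at the far left, a fixed black iron tortilla press 95 mm tall, both beyond the band, x above 0.7 m.)
Mind the look-alikes: they are no part of the job. Leave any red look-alike of the canister2 alone. What is shaped like the canister1 but yellow is not meant.

How it is judged:
By the outcome, as a careful person would: the job done as asked, in the order asked, and still so for the second after the job is handed in, with the robot touching nothing.
It also fails if it takes over 51 s, if anything falls off the work surface, if the arm or the gripper's body presses on something with over 40 N, if the wrist force passes 120 N, or if a joint passes its speed limit or range.

## Working session

There is one attempt and no reset: what is moved stays moved. The work goes in short steps, Python scripts to look and compute and a shell command to move; the robot and the scene stay as the last step left them, time stands still between calls to the robot, and variables do not carry over. Pictures are saved under pics/ and viewed, about 8 in all and at most 12, crops included, and the job is handed in when it is done.

```bash
mkdir -p pics; ls; python3 - <<'E'
from workcell import get_obs, optics, ctrl
import cv2
for n in("scene","top"):
    im=optics.get_image(n); cv2.imwrite(f"pics/{n}0.png",im[:,:,::-1])
    c=optics.calibration(n); print(n,c)
print(get_obs(),ctrl.pinch_z)
E
```

```text
pics
scene {'intrinsics': array([[478.82480455,   0.        , 319.99254063],
       [  0.        , 478.82480455, 240.41355963],
       [  0.        ,   0.        ,   1.        ]]), 'cam_to_world': array([[-5.55721153e-02, -8.49296196e-01,  5.24983535e-01,
         9.61425294e+02],
       [ 9.98375315e-01, -4.06372639e-02,  3.99417375e-02,
         3.90789239e+01],
       [-1.25884712e-02,  5.26350249e-01,  8.50174656e-01,
         7.51238785e+02],
       [ 0.00000000e+00,  0.00000000e+00,  0.00000000e+00,
         1.00000000e+00]])}
top {'intrinsics': array([[502.14657321,   0.        , 321.8766106 ],
       [  0.        , 502.14657321, 233.39083785],
       [  0.        ,   0.        ,   1.        ]]), 'cam_to_world': array([[-2.90230396e-02,  9.97069444e-01, -7.07826773e-02,
         4.30558441e+02],
       [-9.99572182e-01, -2.92065628e-02, -1.55897350e-03,
         1.86757538e+01],
       [-3.62172355e-03,  7.07071490e-02,  9.97490542e-01,
         1.03071049e+03],
       [ 0.00000000e+00,  0.00000000e+00,  0.00000000e+00,
         1.00000000e+00]])}
{'t': 0.1, 'qpos': array([ 1.25995659e+00,  4.23767435e-01,  1.63060308e+00,  2.64985498e-05,
        1.08859548e+00, -1.89925582e-02]), 'qvel': array([-0.0006307 , -0.0019954 , -0.00124641,  0.00060759,  0.00108717,
        0.0008897 ]), 'joint_torque': array([ 9.07719732e-04, -5.45617282e+01, -2.74326164e+01,  6.45196787e-02,
        1.87918218e-02, -4.29430622e-05]), 'ee_pos': array([179.63742608, 598.10696922, 221.98167146]), 'orientation': array([-4.56790118e-01, -3.10795442e+00,  2.12174853e-03]), 'ft_force': array([0.71646384, 0.4745902 , 0.20424075]), 'moment': array([ 0.01548548, -0.00672133,  0.02132592]), 'width': 87.66840885216823} -18.700000000000003
```

View pics/top0.png

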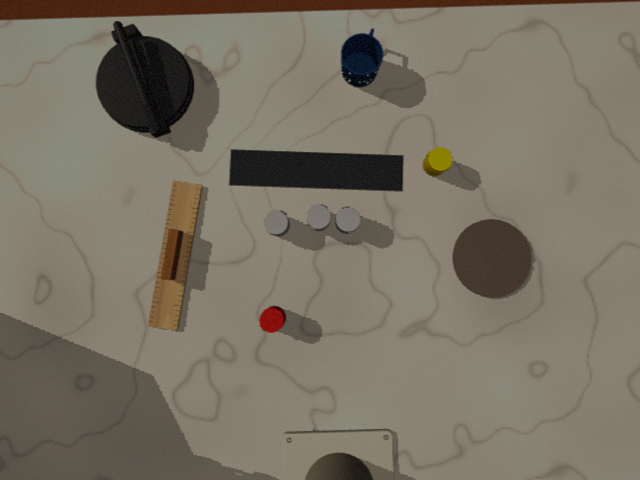

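View pics/scene0.png

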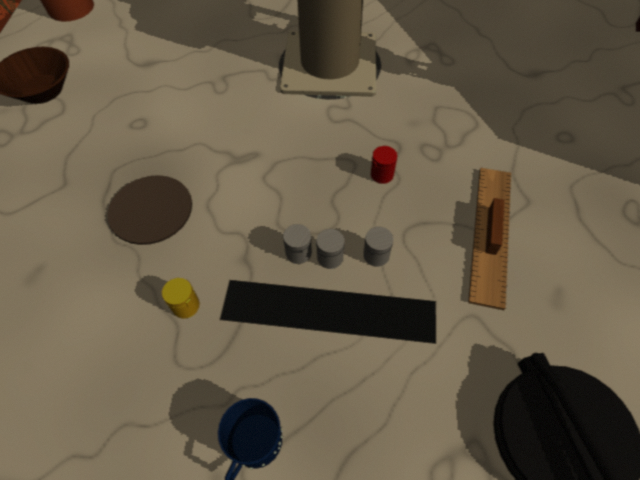

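The top view shows the canisters at about (276,223), (319,217) and (348,220), and the band spanning (230–403, 150–190). The ruler is upright around (176,255), with the red decoy at (272,319), the yellow one at (438,160) and the disc at (492,258). The scene view agrees with this.

```bash
cat > h.py <<'E'
import numpy as np, cv2
from workcell import get_obs, optics, ctrl
from scipy.spatial.transform import Rotation as R
def ray(n,pts,z):
    c=optics.calibration(n);K=c["intrinsics"];T=c["cam_to_world"]
    p=np.c_[np.atleast_2d(pts),np.ones(len(np.atleast_2d(pts)))]@np.linalg.inv(K).T
    d=(p*[1,-1,-1])@T[:3,:3].T
    return (T[:3,3]+d*((z-T[2,3])/d[:,2])[:,None])[:,:2]
def rect(n,mask,z,amin=300):
    cs=[c for c in cv2.findContours(mask,cv2.RETR_EXTERNAL,cv2.CHAIN_APPROX_NONE)[0] if cv2.contourArea(c)>amin]
    return [(cv2.minAreaRect(ray(n,c[:,0,:],z).astype(np.float32)),c) for c in cs]
E
python3 - <<'E'
from h import *
for n in("top","scene"):
    im=cv2.cvtColor(cv2.imread(f"pics/{n}0.png"),cv2.COLOR_BGR2HSV)
    g=cv2.cvtColor(cv2.imread(f"pics/{n}0.png"),cv2.COLOR_BGR2GRAY)
    P=[(276,223),(319,217),(348,220),(176,220),(173,255),(300,170),(250,240)] if n=="top" else [(297,236),(330,240),(378,237),(490,280),(497,220),(330,310),(350,270)]
    print(n,[tuple(map(int,im[y,x])) for x,y in P])
    print("band");
    for r,c in rect(n,cv2.inRange(im,(0,0,0),(180,255,50)),0,1000): print(np.round(r[0]),np.round(r[1]),r[2],c[:,0].mean(0))
    print("wood")
    for r,c in rect(n,cv2.inRange(im,(5,95,60),(25,255,255)),10): print(np.round(r[0],1),np.round(r[1],1),round(r[2],1),c[:,0].mean(0))
    print("sil")
    m=cv2.inRange(im,(0,0,85),(180,22,255))
    for r,c in rect(n,m,60,150): print(np.round(r[0],1),np.round(r[1],1),c[:,0].mean(0),cv2.contourArea(c))
E
```

```text
top [(13, 15, 117), (20, 19, 122), (11, 17, 123), (16, 131, 132), (14, 189, 93), (40, 27, 28), (18, 44, 138)]
band
[637.  29.] [357.  74.] 86.29290008544922 [316.00731707 169.82926829]
[868. -74.] [ 82. 113.] 88.17453002929688 [360.3490566   63.73584906]
[837. 382.] [209. 215.] 70.63707733154297 [142.60655738  79.28852459]
wood
[468.6 320. ] [ 61.  299.2] 79.7 [174.93333333 255.24347826]
[975.3  13.2] [1346.6   41.5] 88.2 [314.81958365   4.87047032]
sil
[524.3 110.5] [46.7 42.9] [274.74285714 222.01428571] 395.0
[525.1 -30.3] [44.  44.1] [347.4        219.26666667] 388.5
[532.  27.] [44.6 45.2] [317.60810811 216.85135135] 399.0
scene [(21, 46, 105), (19, 48, 102), (21, 48, 100), (15, 159, 120), (12, 190, 75), (23, 78, 13), (19, 70, 128)]
band
[838. -82.] [104.  92.] 20.132658004760742 [248.00869565 439.46956522]
[782. 382.] [181. 213.] 3.1193361282348633 [564.74186047 427.75581395]
[635.  25.] [358.  74.] 86.29222869873047 [330.15555556 311.09292929]
[  67. -700.] [212. 155.] 22.697406768798828 [32.46842105 74.76315789]
[-106.  -53.] [305.  72.] 2.87054705619812 [312.55102041  35.07142857]
wood
[ 629.1 -227.2] [84.9 53.7] 37.4 [180.45045045 297.36036036]
[470.1 316.2] [ 63.3 304.6] 79.6 [489.80706522 237.6576087 ]
[-91.4  32.1] [308.9  79.3] 0.3 [343.375       36.31730769]
[-173.2 -690.5] [ 92.1 117.9] 2.0 [71.32142857  9.29464286]
[-144.2 -862.5] [138.   59.8] 2.0 [ 6.76666667 11.51111111]
sil
```

```bash
cat >> h.py <<'E'
def go(x,y,z,jaw):  # total shift/turn in tool axes to a tool-down pose with the jaw axis at angle jaw (deg)
    o=get_obs(); Rc=R.from_rotvec(o["orientation"])
    a=np.radians(jaw); Y=np.array([np.cos(a),np.sin(a),0]); Z=np.array([0,0,-1.])
    Rt=R.from_matrix(np.c_[np.cross(Y,Z),Y,Z])
    t=Rc.inv().apply(np.array([x,y,z])-o["ee_pos"]); r=(Rc.inv()*Rt).as_rotvec()
    m=Rc.as_matrix(); print("t",o["t"],"pos",o["ee_pos"].round(1),"jaw",np.degrees(np.arctan2(m[1,1],m[0,1])).round(2),"tilt",m[2,:2].round(4),"F",o["ft_force"].round(1),"w",round(o["width"],1))
    print("trans",t.round(1),"rot",r.round(4))
E
python3 - <<'E'
from h import *
go(469,319,100,79.7)
im=cv2.cvtColor(cv2.imread("pics/top0.png"),cv2.COLOR_BGR2HSV)
for nm,lo,hi,z in(("rail",(5,165,50),(20,255,110),46),("red",(0,150,80),(4,255,255),60),("yel",(22,150,80),(35,255,255),60)):
    for r,c in rect("top",cv2.inRange(im,lo,hi),z,80): print(nm,np.round(r[0],1),np.round(r[1],1),round(r[2],1))
g=cv2.imread("pics/top0.png",0)
H=cv2.HoughCircles(g[190:260,250:380],cv2.HOUGH_GRADIENT_ALT,1,15,param1=150,param2=0.6,minRadius=9,maxRadius=16)
if H is not None:
    for x,y,r in H[0]: print("circ",ray("top",[(x+250,y+190)],60).round(1),r)
E
```

```text
t 0.1 pos [179.6 598.1 222. ] jaw 73.28 tilt [ 0.     -0.0014] F [0.7 0.5 0.2] w 87.7
trans [-357.4 -183.9  122.2] rot [-1.400e-03 -1.000e-04 -1.121e-01]
rail [468.6 320.1] [19.9 99. ] 79.6
rail [957.3  19.4] [1287.    37.9] 88.2
red [337.  121.5] [44.1 47.4] 88.7
yel [ 639.3 -209.7] [54.7 47.5] 84.9
circ [[524.3 110.5]] 13.063558
circ [[526.  -31.3]] 12.532632
circ [[533.5  26.7]] 12.427617
```

```bash
python3 -m jog '{"delta_rot":[[0,0,-0.02],[0,0,-0.04],[0,0,-0.07],[0,0,-0.09],[0,0,-0.112]],"translation":[[-36,-18,10],[-72,-37,20],[-108,-55,30],[-144,-73,40],[-180,-92,50]],"hand":[1,1,1,1,1]}'; python3 -c "
from h import *; go(468.6,320.1,80,79.6)"
```

```text
t: 0.6
ee_pos: [326.5, 457.4, 172.1]
orientation: [-0.28, -3.129, 0.0]
ft_force: [0.6, 0.6, 0.1]
width: 88.4
t 0.6 pos [326.5 457.4 172.1] jaw 79.77 tilt [ 0.0001 -0.0003] F [0.6 0.6 0.1] w 88.4
trans [-164.3 -109.8   92.1] rot [-0.0003 -0.0001  0.0029]
```

```bash
python3 -m jog '{"delta_rot":[[0,0,0],[0,0,0],[0,0,0],[0,0,0],[0,0,0]],"translation":[[-36,-24,20],[-72,-48,40],[-108,-72,60],[-140,-93,80],[-164,-110,92]],"hand":[1,1,1,1,1]}'; python3 -c "
from h import *; go(468.6,320.1,14,79.6)"
```

```text
t: 1.1
ee_pos: [468.1, 318.9, 79.0]
orientation: [-0.284, -3.127, 0.002]
ft_force: [-0.5, -0.7, 0.6]
width: 87.7
t 1.1 pos [468.1 318.9  79. ] jaw 79.63 tilt [ 0.0013 -0.0014] F [-0.5 -0.7  0.6] w 87.7
trans [-0.3  1.3 65. ] rot [-0.0014 -0.0013  0.0005]
```

```bash
python3 -m jog '{"delta_rot":[[0,0,0],[0,0,0],[0,0,0],[0,0,0],[0,0,0]],"translation":[[0,1,20],[0,1,40],[0,1,56],[0,1,62],[0,1,65]],"hand":[1,1,1,1,1]}'; python3 -m jog '{"delta_rot":[[0,0,0],[0,0,0],[0,0,0],[0,0,0],[0,0,0]],"translation":[[0,0,0],[0,0,0],[0,0,0],[0,0,0],[0,0,0]],"hand":[-1,-1,-1,-1,-1]}';  python3 -c "
from h import *; go(468.6,320.1,14,79.6)"
```

```text
t: 1.6
ee_pos: [467.1, 322.1, 15.0]
orientation: [-0.281, -3.128, 0.001]
ft_force: [-1.0, -0.5, 0.2]
width: 87.9
t: 2.1
ee_pos: [467.8, 322.3, 16.1]
orientation: [0.282, 3.128, 0.001]
ft_force: [-0.1, 0.0, 0.7]
width: 51.3
t 2.1 pos [467.8 322.3  16.1] jaw 79.7 tilt [-0.0005  0.0005] F [-0.1  0.   0.7] w 51.3
trans [-1.2 -2.   2.1] rot [0.0005 0.0005 0.0018]
```

```bash
for i in 1 2; do python3 -m jog '{"delta_rot":[[0,0,0],[0,0,0],[0,0,0],[0,0,0],[0,0,0]],"translation":[[0,0,0],[0,0,0],[0,0,0],[0,0,0],[0,0,0]],"hand":[-1,-1,-1,-1,-1]}'; done
```

```text
t: 2.6
ee_pos: [467.3, 321.8, 15.7]
orientation: [-0.282, -3.128, 0.001]
ft_force: [-0.5, -3.1, 1.6]
width: 20.1
t: 3.1
ee_pos: [467.4, 322.0, 15.6]
orientation: [-0.282, -3.129, 0.0]
ft_force: [-1.2, -2.4, 2.4]
width: 19.5
```

```bash
python3 -m jog '{"delta_rot":[[0,0,0],[0,0,0],[0,0,0],[0,0,0],[0,0,0]],"translation":[[0,0,-10],[0,0,-30],[0,0,-55],[0,0,-80],[0,0,-100]],"hand":[-1,-1,-1,-1,-1]}'; python3 - <<'E'
from h import *
# start pose u=-200, v=15 in band frame, centre mean of two views
c=np.array([636,27]);a=np.radians(-3.7);bx=np.array([np.cos(a),np.sin(a)]);by=np.array([-bx[1],bx[0]])
p=c-205*bx+12*by;print(p); go(*p,115,-3.7)
E
```

```text
t: 3.6
ee_pos: [468.1, 322.8, 117.6]
orientation: [0.282, 3.127, 0.003]
ft_force: [0.8, -0.2, -1.3]
width: 19.8
[432.20168595  52.20411061]
t 3.6 pos [468.1 322.8 117.6] jaw 79.7 tilt [-0.0013  0.0017] F [ 0.8 -0.2 -1.3] w 19.8
trans [ -13.1 -272.7    2.1] rot [ 2.4000e-03 -2.0000e-04  1.4556e+00]
```

```bash
python3 -m jog '{"delta_rot":[[0,0,0.12],[0,0,0.24],[0,0,0.36],[0,0,0.48],[0,0,0.6]],"translation":[[-1,-20,0],[-2,-42,0],[-4,-65,0],[-5,-90,0],[-6,-115,0]],"hand":[-1,-1,-1,-1,-1]}'; python3 -c "
from h import *; go(432.2,52.2,115,-3.7)"
```

```text
t: 4.1
ee_pos: [453.1, 207.5, 116.3]
orientation: [1.2, 2.902, 0.002]
ft_force: [0.2, -0.7, -2.0]
width: 19.6
t 4.1 pos [453.1 207.5 116.3] jaw 45.06 tilt [-0.0003  0.0015] F [ 0.2 -0.7 -2. ] w 19.6
trans [ -94.9 -124.7    1.1] rot [ 1.60e-03 -4.00e-04  8.51e-01]
```

```bash
python3 -m jog '{"delta_rot":[[0,0,0.12],[0,0,0.24],[0,0,0.36],[0,0,0.48],[0,0,0.6]],"translation":[[-15,-20,0],[-30,-40,0],[-46,-60,0],[-61,-80,0],[-75,-99,0]],"hand":[-1,-1,-1,-1,-1]}'; python3 -c "
from h import *; go(432.2,52.2,115,-3.7)"
```

```text
t: 4.6
ee_pos: [437.0, 84.1, 116.3]
orientation: [2.005, 2.417, 0.002]
ft_force: [0.9, 0.1, -1.9]
width: 20.0
t 4.6 pos [437.   84.1 116.3] jaw 10.66 tilt [0.0002 0.0017] F [ 0.9  0.1 -1.9] w 20.0
trans [-30.5 -10.6   1.2] rot [ 0.0016 -0.0004  0.2506]
```

```bash
python3 -m jog '{"delta_rot":[[0,0,0.1],[0,0,0.18],[0,0,0.25],[0,0,0.25],[0,0,0.25]],"translation":[[-12,-4,0],[-24,-8,0],[-30,-11,0],[-30,-11,0],[-30,-11,0]],"hand":[-1,-1,-1,-1,-1]}'; python3 - <<'E'
from h import *
im=optics.get_image("top"); cv2.imwrite("pics/top1.png",im[:,:,::-1])
im2=optics.get_image("scene"); cv2.imwrite("pics/scene1.png",im2[:,:,::-1])
go(432.2,52.2,40,-3.7)
E
```

```text
t: 5.1
ee_pos: [432.0, 53.5, 116.1]
orientation: [2.284, 2.156, 0.002]
ft_force: [0.5, -0.6, -1.2]
width: 20.1
t 5.2 pos [431.9  53.7 115.9] jaw -3.28 tilt [0.0003 0.0008] F [ 0.2  0.2 -2. ] w 19.8
trans [-1.5  0.3 75.9] rot [ 0.0008 -0.0003  0.0073]
```

View pics/scene1.png

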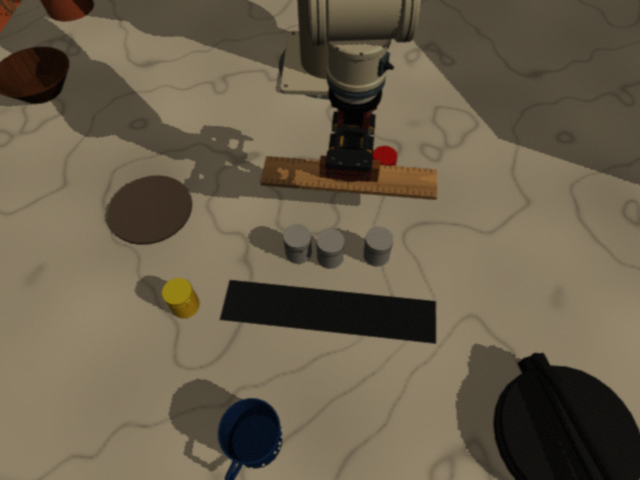

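View pics/top1.png

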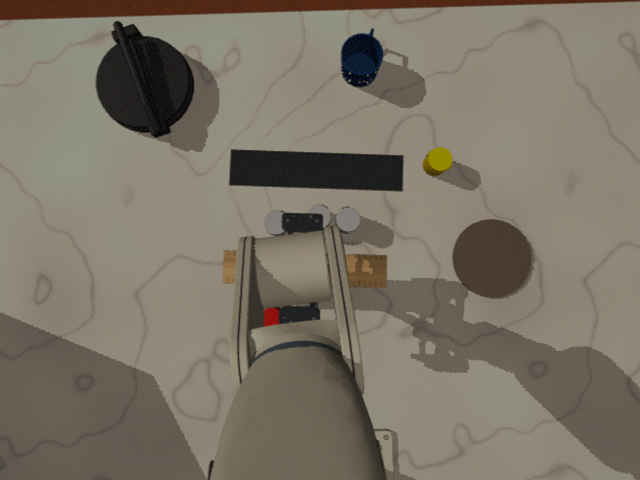

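The scene view shows the ruler held level at around (350,178), roughly parallel to the band and short of the canisters, with nothing disturbed. Next I'll lower it to just above the counter.

```bash
python3 -m jog '{"delta_rot":[[0,0,0.007],[0,0,0.007],[0,0,0.007],[0,0,0.007],[0,0,0.007]],"translation":[[-1,0,30],[-1,0,60],[-1,0,85],[-1,0,94],[-1,0,98]],"hand":[-1,-1,-1,-1,-1]}'; python3 - <<'E'
from h import *
im=optics.get_image("scene"); cv2.imwrite("pics/scene2.png",im[:,:,::-1])
h=cv2.cvtColor(im,cv2.COLOR_RGB2HSV)
m=cv2.inRange(h,(5,95,60),(25,255,255)); m[:150]=0; m[:,:220]=0
for r,c in rect("scene",m,11.5): print("ruler",r)
m=cv2.inRange(h,(0,0,0),(180,255,50)); m[:270]=0;m[350:]=0
for r,c in rect("scene",m,0,1000): print("band",r)
go(432.2,52.2,17.5,-3.7)
E
```

```text
t: 5.7
ee_pos: [431.1, 52.5, 17.0]
orientation: [-2.292, -2.147, 0.002]
ft_force: [-0.1, -0.1, -1.5]
width: 20.0
ruler ((430.34881591796875, 49.487152099609375), (300.9037780761719, 72.88912200927734), 86.23481750488281)
band ((635.1947631835938, 25.487472534179688), (357.6007080078125, 74.0525894165039), 86.2363052368164)
t 5.75 pos [431.4  52.5  17.2] jaw -3.73 tilt [-0.0001 -0.0008] F [ 0.2 -0.7 -2.5] w 19.8
trans [-0.2  0.8 -0.3] rot [-0.0008  0.0001 -0.0006]
```

```bash
Z='x'; python3 -m jog '{"delta_rot":[[0,0,0],[0,0,0],[0,0,0],[0,0,0],[0,0,0]],"translation":[[0,8,0],[0,16,0],[0,22,0],[0,28,0],[0,34,0]],"hand":[-1,-1,-1,-1,-1]}'; python3 -m jog '{"delta_rot":[[0,0,0],[0,0,0],[0,0,0],[0,0,0],[0,0,0]],"translation":[[0,6,0],[0,12,0],[0,18,0],[0,24,0],[0,30,0]],"hand":[-1,-1,-1,-1,-1]}'; python3 - <<'E'
from h import *
im=optics.get_image("scene"); cv2.imwrite("pics/scene3.png",im[:,:,::-1])
c=np.array([636,27]);a=np.radians(-3.7);bx=np.array([np.cos(a),np.sin(a)]);by=np.array([-bx[1],bx[0]])
go(*(c-54*bx+12*by),17.5,-3.7)
E
```

```text
t: 6.25
ee_pos: [466.3, 49.9, 18.1]
orientation: [2.293, 2.147, 0.001]
ft_force: [-0.4, 0.1, -2.0]
width: 19.8
t: 6.75
ee_pos: [493.0, 47.9, 17.2]
orientation: [-2.291, -2.144, 0.006]
ft_force: [-7.4, 0.3, 2.4]
width: 20.0
t 6.8 pos [495.   47.9  17.4] jaw -3.81 tilt [-0.0002 -0.0024] F [-2.3  0.5 -4.5] w 19.9
trans [ 0.4 88.1 -0.4] rot [-0.0024  0.0002 -0.0019]
```

View pics/scene3.png

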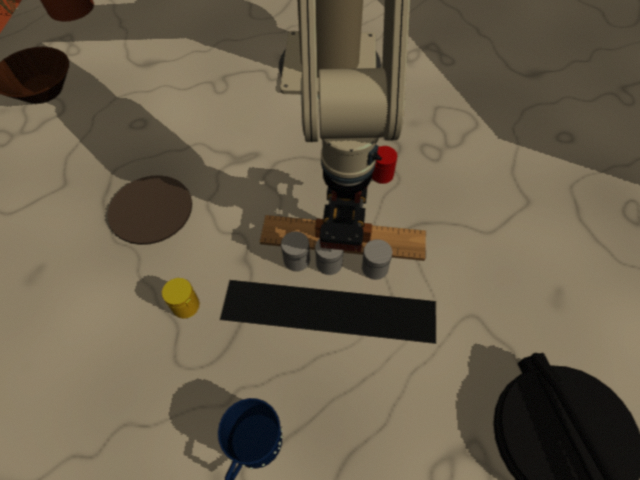

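The scene view shows all three canisters, (295,250), (329,257) and (377,259), upright against the ruler's long edge. The red decoy is untouched, so I'll keep pushing.

```bash
python3 -m jog '{"delta_rot":[[0,0,0],[0,0,0],[0,0,0],[0,0,0],[0,0,0]],"translation":[[0,6,0],[0,12,0],[0,18,0],[0,24,0],[0,30,0]],"hand":[-1,-1,-1,-1,-1]}'; python3 -m jog '{"delta_rot":[[0,0,0],[0,0,0],[0,0,0],[0,0,0],[0,0,0]],"translation":[[0,6,0],[0,12,0],[0,18,0],[0,24,0],[0,30,0]],"hand":[-1,-1,-1,-1,-1]}'; python3 -m jog '{"delta_rot":[[0,0,0],[0,0,0],[0,0,0],[0,0,0],[0,0,0]],"translation":[[0,5,0],[0,10,0],[0,14,0],[0,17,0],[0,19,0]],"hand":[-1,-1,-1,-1,-1]}';python3 - <<'E'
from h import *
im=optics.get_image("scene"); cv2.imwrite("pics/scene4.png",im[:,:,::-1])
it=optics.get_image("top"); cv2.imwrite("pics/top4.png",it[:,:,::-1])
v=np.hstack([cv2.resize(im[200:360,190:460],None,fx=1.45,fy=1.45),cv2.resize(it[110:270,210:470],None,fx=1.45,fy=1.45)])
cv2.imwrite("pics/v4.png",v[:,:,::-1])
c=np.array([636,27]);a=np.radians(-3.7);bx=np.array([np.cos(a),np.sin(a)]);by=np.array([-bx[1],bx[0]])
go(*(c-54*bx+12*by),17.5,-3.7)
E
```

```text
t: 7.3
ee_pos: [525.5, 46.0, 17.4]
orientation: [-2.293, -2.147, 0.001]
ft_force: [-3.2, -0.0, -4.2]
width: 19.5
t: 7.8
ee_pos: [555.6, 44.0, 17.6]
orientation: [-2.294, -2.147, 0.0]
ft_force: [-3.4, 0.0, -3.7]
width: 19.9
t: 8.3
ee_pos: [574.3, 42.8, 17.7]
orientation: [-2.294, -2.147, 0.0]
ft_force: [-6.3, 0.6, -0.2]
width: 19.9
t 8.4 pos [574.5  42.8  17.7] jaw -3.78 tilt [0.     0.0006] F [-2.7 -0.2 -3.7] w 19.8
trans [0.2 8.4 0.2] rot [ 0.0006 -0.     -0.0014]
```

View pics/v4.png

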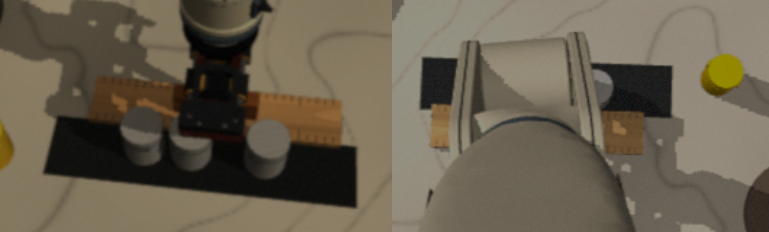

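The canisters stand against the ruler on the near half of the band, about 8 mm short of the middle. I'll push 7 mm more, gently, then draw straight back and measure with a clear view.

```bash
python3 -m jog '{"delta_rot":[[0,0,0],[0,0,0],[0,0,0],[0,0,0],[0,0,0]],"translation":[[0,2,0],[0,4,0],[0,6,0],[0,7,0],[0,7,0]],"hand":[-1,-1,-1,-1,-1]}'; python3 -c "
from h import *; go(576,42,17.5,-3.7)"; python3 -m jog '{"delta_rot":[[0,0,0],[0,0,0],[0,0,0],[0,0,0],[0,0,0]],"translation":[[0,-10,0],[0,-30,0],[0,-55,0],[0,-80,0],[0,-105,0]],"hand":[-1,-1,-1,-1,-1]}'; python3 -m jog '{"delta_rot":[[0,0,0],[0,0,0],[0,0,0],[0,0,0],[0,0,0]],"translation":[[0,-20,0],[0,-35,0],[0,-45,0],[0,-45,0],[0,-45,0]],"hand":[-1,-1,-1,-1,-1]}'
python3 - <<'E'
from h import *
im=optics.get_image("scene"); cv2.imwrite("pics/scene5.png",im[:,:,::-1])
it=optics.get_image("top"); cv2.imwrite("pics/top5.png",it[:,:,::-1])
v=np.hstack([cv2.resize(im[200:360,190:460],None,fx=1.45,fy=1.45),cv2.resize(it[110:270,210:470],None,fx=1.45,fy=1.45)])
cv2.imwrite("pics/v5.png",v[:,:,::-1])
go(432,50,17.5,-3.7)
c=np.array([636,27]);a=np.radians(-3.7);bx=np.array([np.cos(a),np.sin(a)]);by=np.array([-bx[1],bx[0]])
for n,i,ro in(("top",it,(140,220,220,410)),("scene",im,(270,360,210,450))):
    y0,y1,x0,x1=ro
    H=cv2.HoughCircles(cv2.cvtColor(i,cv2.COLOR_RGB2GRAY)[y0:y1,x0:x1],cv2.HOUGH_GRADIENT_ALT,1,15,param1=150,param2=0.5,minRadius=9,maxRadius=18)
    for x,y,r in (H[0] if H is not None else []):
        p=ray(n,[(x+x0,y+y0)],60)[0]; print(n,(x+x0,y+y0,r),p.round(1),"u,v",((p-c)@bx).round(1),((p-c)@by).round(1))
E
```

```text
t: 8.9
ee_pos: [581.4, 42.3, 17.7]
orientation: [2.293, 2.147, 0.0]
ft_force: [-2.9, -0.1, -3.1]
width: 19.9
t 8.9 pos [581.4  42.3  17.7] jaw -3.78 tilt [0.     0.0004] F [-2.9 -0.1 -3.1] w 19.9
trans [-0.7 -5.3  0.2] rot [ 0.0004 -0.     -0.0014]
t: 9.4
ee_pos: [476.3, 49.4, 18.2]
orientation: [2.292, 2.146, 0.004]
ft_force: [-0.1, -0.1, -3.0]
width: 19.8
t: 9.9
ee_pos: [432.7, 52.3, 18.0]
orientation: [2.292, 2.146, 0.003]
ft_force: [0.8, 0.3, -3.6]
width: 19.8
t 10.0 pos [432.9  52.3  17.9] jaw -3.78 tilt [0.0003 0.002 ] F [ 1.   0.4 -2.1] w 19.9
trans [-2.3 -0.8  0.4] rot [ 0.002  -0.0003 -0.0015]
top (np.float32(322.0), np.float32(165.0), np.float32(13.681784)) [633.5  16.1] u,v -1.7 -11.1
top (np.float32(278.0), np.float32(164.0), np.float32(13.7122345)) [638.1 102.1] u,v -2.8 75.1
top (np.float32(350.0), np.float32(166.0), np.float32(13.163904)) [629.9 -38.6] u,v -1.8 -65.9
scene (np.float32(319.0), np.float32(294.0), np.float32(14.467903)) [634.6  10.6] u,v -0.3 -16.5
scene (np.float32(373.0), np.float32(299.0), np.float32(14.528291)) [639.   96.1] u,v -1.4 69.1
scene (np.float32(284.0), np.float32(291.0), np.float32(14.014901)) [632.1 -45.5] u,v 0.8 -72.6
```

View pics/v5.png

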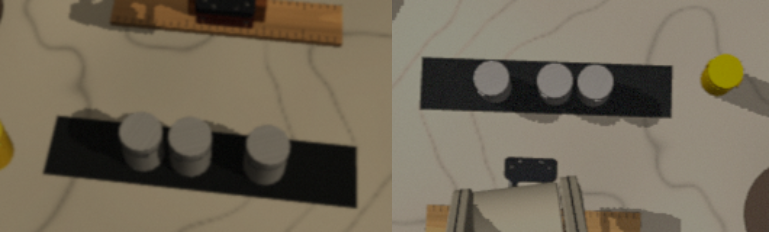

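The row is straight to within about 1 mm and roughly 1 mm short of the band's middle, averaging both cameras; all three stand upright. Now I'll set the ruler down and release it.

```bash
python3 -m jog '{"delta_rot":[[0,0,0],[0,0,0],[0,0,0],[0,0,0],[0,0,0]],"translation":[[0,0,0.5],[0,0,1],[0,0,1.5],[0,0,2],[0,0,2]],"hand":[-1,-1,-1,-1,-1]}';for i in 1 2; do python3 -m jog '{"delta_rot":[[0,0,0],[0,0,0],[0,0,0],[0,0,0],[0,0,0]],"translation":[[0,0,0],[0,0,0],[0,0,0],[0,0,0],[0,0,0]],"hand":[0.2,0.2,0.2,0.2,0.2]}'; done
```

```text
t: 10.5
ee_pos: [431.5, 52.2, 15.7]
orientation: [2.294, 2.147, 0.0]
ft_force: [-0.8, -0.5, -1.8]
width: 19.4
t: 11.0
ee_pos: [431.5, 52.2, 15.7]
orientation: [2.293, 2.147, 0.0]
ft_force: [-1.3, -0.5, 0.7]
width: 51.7
t: 11.5
ee_pos: [431.5, 52.2, 15.7]
orientation: [2.294, 2.147, 0.0]
ft_force: [-0.5, -0.4, 0.1]
width: 52.8
```

```bash
python3 -m jog '{"delta_rot":[[0,0,0],[0,0,0],[0,0,0],[0,0,0],[0,0,0]],"translation":[[0,0,-15],[0,0,-40],[0,0,-75],[0,0,-115],[0,0,-150]],"hand":[0.2,0.2,0.2,0.2,0.2]}'; python3 -m jog '{"delta_rot":[[0,0,0],[0,0,0],[0,0,0],[0,0,0],[0,0,0]],"translation":[[0,0,-20],[0,0,-30],[0,0,-30],[0,0,-30],[0,0,-30]],"hand":[0.2,0.2,0.2,0.2,0.2]}'
python3 - <<'E'
from h import *
im=optics.get_image("scene"); cv2.imwrite("pics/scene6.png",im[:,:,::-1]); print(get_obs()["t"],get_obs()["ft_force"].round(1))
E
```

```text
t: 12.0
ee_pos: [431.3, 52.2, 167.4]
orientation: [2.293, 2.147, 0.0]
ft_force: [0.6, -0.5, -0.4]
width: 52.8
t: 12.5
ee_pos: [430.5, 52.1, 194.3]
orientation: [-2.292, -2.146, 0.003]
ft_force: [0.7, -0.6, -0.9]
width: 52.8
12.55 [ 1.   0.7 -0.1]
```

View pics/scene6.png

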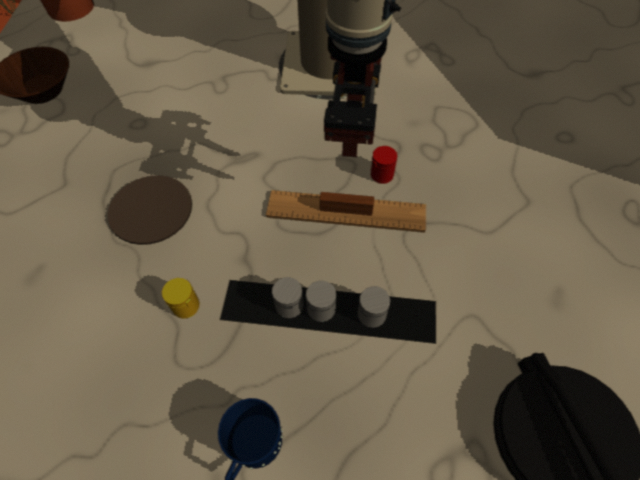

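The final view shows the row at (287,297), (321,301) and (374,307) on the band. The ruler lies flat and clear at (347,211), and the disc and both decoys are where they started.

```bash
python3 -c "
from workcell import ctrl; print(ctrl.close_job())"
```

```text
the job is handed in; nothing more can be done
None
```

The three canisters now stand upright in one straight row along the middle of the dark band, pushed there with the ruler's long edge only. I then drew the ruler back about 150 mm, set it flat on the counter and released it. I handed the job in at about 12.6 s.

- **Row position:** the canisters are in line to within about 1–2 mm. The row is about 1 mm short of the band's middle, as the average of both cameras. The two cameras disagree by about 3 mm: the top view puts it about 3 mm short, and the scene view within 2 mm of the middle. That is within the calibration error, so I did not push further.
- **Other objects:** in the final picture the pot holder disc, the red and yellow look-alikes, the cup and the press look to be where they started. I checked this by eye rather than measuring it.
- **Robot:** the gripper was raised about 190 mm and touching nothing. The force readings I saw stayed under about 10 N.

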